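# Seat a taper-foot post in the laser breadboard and check that it rocks free

### The arm

A 6-joint arm with a two-finger parallel gripper is mounted at the origin on the work surface. World frame = base frame: x ahead of the robot, y to its left, z up, the work surface at z = 0. Lengths are in m, angles in rad, forces in N, time in s.
With the tool pointing down it reaches from about 0.325 to 0.775 m from the base axis. Payload 5.5 kg.
Tool frame: the origin (TCP) lies at the very end of the fingers, on their centre line; the grasp point (between the pads) lies 19 mm behind it; z points along the fingers, y is the direction in which the jaws open and shut (so a half turn about z gives the same grasp; the last joint's range is limited). The gripper opens to 88 mm and grips with 3 to 60 N. Pads are 20 mm wide; open, the fingers measure 115 mm over their backs; the gripper's body (75 mm by 178 mm) begins 61 mm behind the grasp point.
Start: joints at [-1.268, 0.091, 1.231, -0, 1.82, -0.057], TCP at [0.211, -0.562, 0.223] pointing down, gripper open.
Joint ranges: [-2.87, 2.87], [-0.86, 2.18], [0.17, 2.46], [-1.51, 4.65], [0.06, 2.69], [-2.65, 2.65]. Speed limits (rad/s): [2.57, 2.57, 3.01, 3.14, 3.14, 3.14].

### API

Orientations are given as a unit quaternion [w, x, y, z].
In Python, from cell import r, read_camera, job gives the robot as it stands.
- The arm moves only by the tool play_rows, never from a script. Its argument "plan" is text: rows parted by semicolons, each of 6 numbers parted by spaces: the shift along the tool's x, y, z as a fraction of full scale, then the turn, a rotation vector about the tool's x, y, z as a fraction of full scale. In form: dx dy dz rx ry rz; .... A call has 1 to 5 rows; each row shifts and turns the pose as measured when the row begins, along the tool's axes as they then stand; what a row does not reach is not made up. Full scale, the value 1, is 50 cm for a shift and 60 degrees for a turn. A row lasts 1/8 s, in which the tool goes at most 62.5 mm and 10.7 degrees, less where a joint would pass 70% of its speed; a pose out of reach is approached as far as the arm can. A call with a number of a shift or a turn outside -1 to 1 is refused whole. A call with a gripper value outside its range is refused whole. "hand" is the finger opening in mm, from 0 to 87.8, set as the call begins (left out, the last holds). The fingers move at their own pace and stop on an object; "newtons" is the grip in N (left out, the last holds). Time passes only in rows, so rows that do not move let the fingers close. It gives the time, the measured TCP pose, the force and the opening at its end, in the units of the state.
- r.get_obs(): the state, without advancing time (a new reading comes with each control period).
- read_camera(name): name is "scene" or "top" or "wrist"; returns a dict with "pixels" (384x512x3 uint8, red, green, blue), "fx", "fy", "cx", "cy" (pixels), "world_from_camera" (4x4, takes a point from camera to world coordinates); the wrist camera has in their place "hand_eye" (4x4, takes a point from camera to tool coordinates, whose origin is the TCP and whose axes are the flange's). Camera axes: x right, y up, looking along -z (the intrinsics and any distortion apply to the point x, -y, -z); pixel columns grow to the right and rows downward; lengths in m; the calibration is good to about 2 mm. A picture is of the moment at which its call begins: read the wrist's pose just before it. There is no depth.
- job.sign_off(): hands the job in, once; it reports no verdict.
The state is a dict: "clock": time; "q": joint angles; "joint_vel": joint speeds; "joint_torque": joint torques, N m; "tcp_pos": TCP position; "orientation": TCP orientation; "contact_force": force on the tool from outside, world axes, zero at the start; "torque": the same for the moment, N m; "gripper_width": opening from 0.0 (shut) to 1.0 (fully open).
Only numpy, scipy, OpenCV 4.12 (cv2) and the standard library are available. Lean on these libraries where they do the work, as an engineer would, in place of code of your own. Each camera call takes 0.05 s, during which the arm holds its last target.

### The job

Push the dust cover all the way back off the conical seat in the breadboard, then stand the steel taper-foot post upright in the seat - set it in, never let it drop - and press it down until the stiff brass pin in the bottom has given way and the cone is fully home. Then check that the taper does not bind: push the upright post sideways so that it rocks over by about ten degrees in its seat, and let it settle back. Leave it standing upright and fully home by itself, the cover still pushed back, and the finned cylinder, the mirror mount and the grey case where they are.

Things in the scene. Friction and masses are not known exactly. Their poses are not given: they have to be found in the camera images.
- deck: Breadboard: a level aluminium slab 280 (x) x 400 (y) x 50 mm high, fixed to the table. Origin: centre of its underside. x: the direction in which the cover opens, roughly away from the robot; y left along its long side; z up. The seat lies at x = -65 mm, y = 0.
- seat (a point): Centre of the mouth of the conical steel seat, on the slab's top face; axes as the slab's. The seat is 80 mm wide at the mouth, its wall 42 degrees from the vertical, 40 mm wide at 22 mm depth. In its bottom stands a round brass pin 32 mm wide, its flat top 14 mm below the mouth.
- pin (a joint): How far the brass pin is pressed down, m: 0 raised, about 0.008 with the post home, 0.011 at its stop. It yields at 16 N (the post's own 5 to 8 N counts towards that), so it first carries the post 8 mm too high; no spring, it stays down.
- cover (a joint): How far the dust cover has slid along the seat's +x, m: near 0 it hides the seat, 0.115 is its stop; above 0.105 it is clear. A grey plate 100 x 100 x 5 mm on the slab, centred on the seat at 0; 2.5 N of friction, stays where left.
- cover_tab (a point): Middle of the cover's upright push tab, at the middle of the cover, 28 mm above the slab; axes as the seat's. The tab is 12 mm thick along x, 50 mm wide along y and reaches 50 mm above the slab.
- post_center (a point): Half-way up the loose turned steel taper-foot post, on its axis (z), 57.5 mm above its foot; 0.5 to 0.85 kg. From the bottom: cone 25 mm high, 40 mm wide at the flat foot, widening at 42 degrees from the axis; flange 96 mm wide, 25 to 37 mm up; round bar 25 mm wide to the flat top at 115 mm. It starts upright on the slab, left or right of the seat.
- post_top (a point): Centre of the flat top of the post's bar, 115 mm above its foot. Fully home this is 93 mm above the slab, the foot 22 mm below it and the flange 3 mm above it. Pushed sideways near the top with 3 to 6 N, the home post rocks over the seat's rim and falls back when let go.
- dump_center (a point): Middle of a black finned cylinder standing loose on the breadboard on the other side of the seat from the post, 62 mm wide, 62 mm high. Leave it alone.
- mirror_center (a point): Middle of a small square black mirror mount standing loose near the far left corner of the breadboard, 50 mm wide, 60 mm high. Leave it alone.
- case_center (a point): Middle of a loose grey case on the table to the left of the breadboard, 120 x 160 x 40 mm. Leave it alone.
Things that resemble listed ones, but are neither listed nor needed, are in the scene too. Of the things shaped like the part that bears post_center, the bare steel one is meant.

How it is judged:
On the way, in this order (a step that is already met when the one before it is completed fails the run):
1. the cover is pushed back clear of the seat (value of joint cover above 0.105 m), for 0.2 s.
2. the post is upright and pressed fully home in the seat (horizontal distance between post_center and seat below 0.005 m and z of post_center in the frame of seat below 0.0385 m and angle between post_center's own z axis and vertical below 0.05 rad), for 0.2 s.
3. the post is rocked over in its seat by more than 5.5 degrees by the gripper (angle between post_center's own z axis and vertical above 0.096 rad and horizontal distance between post_center and seat below 0.03 m and contact force between the fingers and post above 0.2 N), for 0.05 s.
At the end, for the whole second after the job is handed in: The post stands by itself in the seat, within 5 mm of the seat's axis, less than 3 mm above its home height, within 2.3 degrees of upright and at rest; the cover is still slid back at least 100 mm (horizontal distance between post_center and seat below 0.005 m and z of post_center in the frame of seat below 0.0385 m and angle between post_center's own z axis and vertical below 0.04 rad and linear speed of post below 0.02 m/s and value of joint cover above 0.1 m); the robot touches nothing.
It fails at once if the post is dropped or knocked: it moves faster than 0.6 m/s out of the gripper (linear speed of post above 0.6 m/s and contact force between the fingers and post below 0.1 N).
It fails at once if the post is tipped by more than 35 degrees (angle between post_center's own z axis and vertical above 0.61 rad).
It fails at once if the finned cylinder, the mirror mount or the case is moved by more than 20 mm (distance of any of dump_center, mirror_center, case_center from where it was at the start of the episode above 0.02 m).
It also fails if it takes over 61 s, if anything falls off the work surface, if the arm or the gripper's body presses on something with over 40 N, if the wrist force passes 120 N, or if a joint passes its speed limit or range.

## Working session

There is one attempt and no reset: what is moved stays moved. The work goes in short steps, Python scripts to look and compute and a tool call to move; the robot and the scene stay as the last step left them, time stands still between calls to the robot, and variables do not carry over. Pictures are saved under pics/ and viewed, and the job is handed in when it is done.

Besides the shell and the picture viewer there is one more tool, called after ">>>" as name(argument=value, ...) on one line, values as JSON. play_rows: Moves the arm, as the interface text tells. Shift numbers are shares of 50 cm and turn numbers shares of 60 degrees, none past 1 either way. Its arguments: {"type":"object","properties":{"plan":{"type":"string"},"hand":{"type":"number"},"newtons":{"type":"number"}},"required":["plan"]}

```bash
ls; mkdir -p pics; cat > h.py <<'E'
import numpy as np,cv2,json
from cell import r,read_camera,job
def snap(n,f):
    c=read_camera(n); cv2.imwrite('pics/'+f,cv2.cvtColor(c['pixels'],cv2.COLOR_RGB2BGR)); return c
E
python3 - <<'E'
from h import *
o=r.get_obs();print(o)
for n in ('scene','top','wrist'):
    c=snap(n,n+'0.png'); print(n,{k:(v.tolist() if hasattr(v,'tolist') else v) for k,v in c.items() if k!='pixels'})
E
```

```text
pics
{'clock': 0.0, 'q': array([-1.26771644e+00,  9.18171040e-02,  1.23190140e+00, -6.08545950e-06,
        1.81979971e+00, -5.66959502e-02]), 'joint_vel': array([-1.63953266e-03,  2.66979677e-04, -8.25488124e-04,  4.05350468e-05,
        1.77016590e-03,  1.21017299e-04]), 'joint_torque': array([ 7.36107522e-04, -4.46453404e+01, -4.06446183e+01,  6.98126410e-02,
        2.94204836e-02, -1.65302945e-04]), 'tcp_pos': array([ 0.21114552, -0.56129233,  0.22152313]), 'orientation': array([-9.55120648e-04,  9.83863430e-01,  1.78918484e-01, -1.21234190e-04]), 'contact_force': array([-0.96645872,  0.25539   , -0.53820243]), 'torque': array([ 0.00057731, -0.04675069, -0.03491701]), 'gripper_width': 1.0005639989236612}
scene {'fx': 352.85892086826266, 'fy': 352.85892086826266, 'cx': 252.01492422083257, 'cy': 187.59330051554284, 'world_from_camera': [[-0.07370523777687446, -0.563362424668348, 0.8229157407633264, 1.083269199737158], [0.9972478587431548, -0.04826666594391619, 0.0562764354845905, 0.20062315583529483], [0.008015370013123047, 0.8247988284608911, 0.5653694777869552, 0.5434790539796378], [0.0, 0.0, 0.0, 1.0]]}
top {'fx': 417.61354152865584, 'fy': 417.61354152865584, 'cx': 253.86767063648094, 'cy': 179.9629611277597, 'world_from_camera': [[-0.0163203321427202, 0.988903614127604, -0.14765936720748188, 0.3611489175349415], [-0.9995134635469998, -0.012209886643529377, 0.028701129880763246, 0.1702763881263064], [0.026579746933173918, 0.1480559375152339, 0.9886217458762747, 1.1336843217736727], [0.0, 0.0, 0.0, 1.0]]}
wrist {'fx': 316.2389646814352, 'fy': 316.2389646814352, 'cx': 256.3896408217247, 'cy': 191.65189524792225, 'hand_eye': [[0.00041803932789924783, 0.9663167626219227, 0.2573552787859701, 0.07050361787910199], [0.9999998898529837, -0.00045887660182001737, 9.862191512115536e-05, -0.0004857758261924694], [0.0002133943255333072, 0.25735520921121524, -0.9663168480134823, -0.16149124623663114], [0.0, 0.0, 0.0, 1.0]]}
```

View pics/scene0.png

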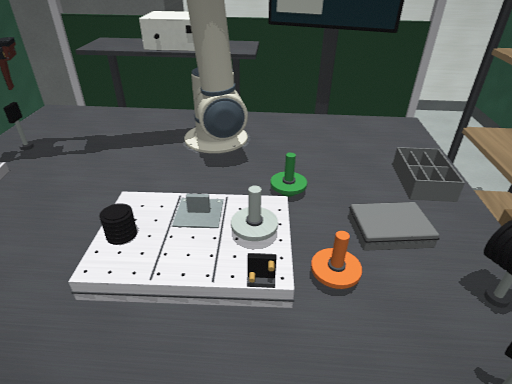

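View pics/top0.png

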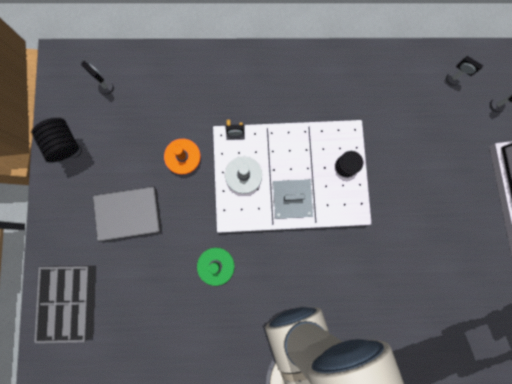

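Scene and top views: the steel post is at top (243,175), the cover with its tab at (293,200), the finned cylinder at (349,164), and the mirror at (235,130). The green and orange posts are decoys. Next I'll zoom in and measure.

```bash
cat >> h.py <<'E'
def ray(c,u,v,z):
    T=np.array(c['world_from_camera']); d=T[:3,:3]@np.array([(u-c['cx'])/c['fx'],-(v-c['cy'])/c['fy'],-1]); p=T[:3,3]; return p+d*(z-p[2])/d[2]
def proj(c,P,T=None):
    T=np.array(c['world_from_camera']) if T is None else T
    q=np.linalg.inv(T)@np.append(P,1); return c['cx']+c['fx']*q[0]/-q[2], c['cy']-c['fy']*q[1]/-q[2]
E
python3 - <<'E'
from h import *
c=read_camera('top');I=c['pixels'][...,::-1].copy()
hsv=cv2.cvtColor(I,cv2.COLOR_BGR2HSV)
m=((hsv[...,2]>225)).astype(np.uint8)
roi=np.zeros_like(m);roi[110:245,200:385]=1
m=cv2.morphologyEx(m*roi,cv2.MORPH_CLOSE,np.ones((5,5)))
cs,_=cv2.findContours(m,0,2);k=max(cs,key=cv2.contourArea)
h=cv2.convexHull(k)
rc=cv2.minAreaRect(h);print(rc);
a=cv2.approxPolyDP(h,6,True)[:,0];print(a.tolist())
for p in a: print(ray(c,*p,0.05).round(4))
z=cv2.resize(I[115:240,205:380],None,fx=4.5,fy=4.5,interpolation=cv2.INTER_CUBIC);cv2.imwrite('pics/z.png',z)
s=snap('scene','s1.png')['pixels'][...,::-1]
cv2.imwrite('pics/zs.png',cv2.resize(s[170:310,65:325],None,fx=3,fy=3,interpolation=cv2.INTER_CUBIC))
E
```

```text
((291.03851318359375, 175.3076934814453), (103.83472442626953, 152.06578063964844), 87.27368927001953)
[[360, 121], [369, 223], [218, 230], [214, 127]]
[ 0.6804 -0.1505  0.05  ]
[ 0.406  -0.1592  0.05  ]
[0.394  0.2332 0.05  ]
[0.6672 0.2429 0.05  ]
```

View pics/z.png

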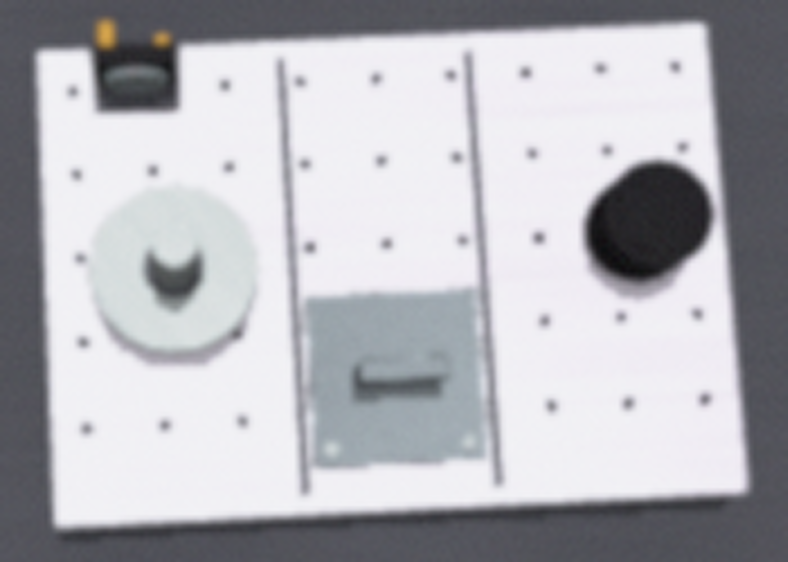

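View pics/zs.png

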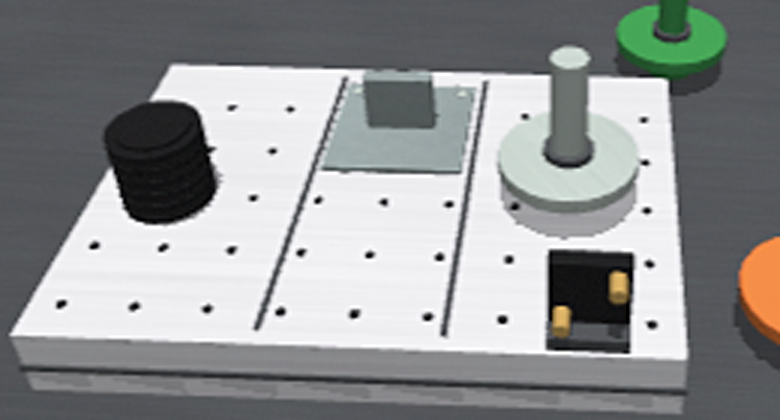

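```bash
cat >> h.py <<'E'
from scipy.spatial.transform import Rotation as Ro
def tool():
    o=r.get_obs();w,x,y,z=o['orientation'];R=Ro.from_quat([x,y,z,w]);return o,np.array(o['tcp_pos']),R
def go(target,yawdeg=None,n=1):
    "rows to reach TCP target with tool z down & tool x at yawdeg; n rows, each in the tool frame as predicted"
    o,p,R=tool()
    if yawdeg is None: Rt=R
    else:
        a=np.radians(yawdeg);X=np.array([np.cos(a),np.sin(a),0]);Z=np.array([0,0,-1.]);Rt=Ro.from_matrix(np.c_[X,np.cross(Z,X),Z])
    rv=(R.inv()*Rt).as_rotvec()
    out=[]
    for i in range(n):
        Ri=R*Ro.from_rotvec(rv*i/n)
        d=Ri.inv().apply((np.array(target)-p)/n)
        out.append(np.r_[d/0.5,rv/n/np.radians(60)])
    print('at',p.round(4),'t',o['clock'],'F',np.round(o['contact_force'],1),'w',round(o['gripper_width']*88,1),'tilt',R.apply([0,0,1]).round(4),'xang',round(np.degrees(np.arctan2(*R.apply([1,0,0])[1::-1])),2))
    for q in out: print(' '.join('%.3f'%v for v in q))
E
python3 - <<'E'
from h import *
c=read_camera('top')
f=lambda x,y:(205+x/4.5-.4,115+y/4.5-.4)
for n,pts,z in [('cover',[(306,297),(474,289),(486,458),(312,468)],.055),('tab',[(357,358),(447,355)],.1)]:
    P=np.array([ray(c,*f(*p),z) for p in pts]);print(n,P.round(4).tolist(),P.mean(0))
for n,p,z in [('flange',(173,268),.087),('bartop',(172,240),.165),('dump',(656,216),.112)]: print(n,ray(c,*f(*p),z))
s=read_camera('scene'); g=lambda x,y:(65+x/3-.33,170+y/3-.33)
for n,p,z in [('flange',(568,157),.087),('bartop',(570,58),.165),('tabtop',(398,72),.1)]: print(n,ray(s,*g(*p),z))
go([0.40,0.04,0.2215],91.8,12)
E
```

```text
cover [[0.52, 0.09, 0.055], [0.5235, -0.0082, 0.055], [0.4251, -0.0116, 0.055], [0.4208, 0.0888, 0.055]] [0.47233606 0.03975757 0.055     ]
tab [[0.4788, 0.0658, 0.1], [0.4798, 0.0156, 0.1]] [0.47930509 0.04071749 0.1       ]
flange [0.53272555 0.16713111 0.087     ]
bartop [0.53479054 0.16770315 0.165     ]
dump [ 0.55474734 -0.10200793  0.112     ]
flange [0.54009977 0.1681416  0.087     ]
bartop [0.53664335 0.16828712 0.165     ]
tabtop [0.47106417 0.04029652 0.1       ]
at [ 0.2112 -0.5615  0.2224] t 0.35 F [ 0.5 -0.4  1.2] w 87.9 tilt [-1.e-04  4.e-04 -1.e+00] xang 20.62
0.065 -0.083 0.000 -0.000 -0.000 -0.099
0.073 -0.076 0.000 -0.000 -0.000 -0.099
0.080 -0.068 0.000 -0.000 -0.000 -0.099
0.087 -0.059 0.000 -0.000 -0.000 -0.099
0.093 -0.050 0.000 -0.000 -0.000 -0.099
0.097 -0.040 0.000 -0.000 -0.000 -0.099
0.101 -0.030 0.000 -0.000 -0.000 -0.099
0.103 -0.019 0.000 -0.000 -0.000 -0.099
0.105 -0.008 0.000 -0.000 -0.000 -0.099
0.105 0.003 0.000 -0.000 -0.000 -0.099
0.104 0.013 0.000 -0.000 -0.000 -0.099
0.102 0.024 0.000 -0.000 -0.000 -0.099
```

>>> play_rows(plan="0.065 -0.083 0 0 0 -0.1; 0.073 -0.076 0 0 0 -0.1; 0.08 -0.068 0 0 0 -0.1; 0.087 -0.059 0 0 0 -0.1; 0.093 -0.05 0 0 0 -0.1", hand=0, newtons=20)

```text
clock: 0.98
tcp_pos: [0.2884, -0.305, 0.22]
orientation: [-0.002, 0.902, 0.432, 0.001]
contact_force: [1.4, 0.6, -0.4]
gripper_width: 0.473
```

>>> play_rows(plan="0.097 -0.04 0 0 0 -0.1; 0.101 -0.03 0 0 0 -0.1; 0.103 -0.019 0 0 0 -0.1; 0.105 -0.008 0 0 0 -0.1; 0.105 0.003 0 0 0 -0.1")

```text
clock: 1.6
tcp_pos: [0.3613, -0.0442, 0.222]
orientation: [0.001, 0.754, 0.657, 0.002]
contact_force: [1.0, 1.2, 0.2]
gripper_width: 0.011
```

```bash
python3 -c "
from h import *
go([0.415,0.04,0.2215],91.8,4);go([0.415,0.04,0.075],91.8,6)"
```

```text
at [ 0.3613 -0.0442  0.222 ] t 1.6 F [1.  1.2 0.2] w 1.0 tilt [ 0.0044  0.0022 -1.    ] xang 82.14
0.045 0.021 0.000 0.001 -0.001 -0.040
0.044 0.023 0.000 0.001 -0.001 -0.040
0.043 0.025 0.000 0.001 -0.001 -0.040
0.042 0.026 0.000 0.001 -0.001 -0.040
at [ 0.3613 -0.0442  0.222 ] t 1.6 F [1.  1.2 0.2] w 1.0 tilt [ 0.0044  0.0022 -1.    ] xang 82.14
0.030 0.014 0.049 0.001 -0.000 -0.027
0.030 0.015 0.049 0.001 -0.000 -0.027
0.029 0.015 0.049 0.001 -0.000 -0.027
0.029 0.016 0.049 0.001 -0.000 -0.027
0.028 0.017 0.049 0.001 -0.000 -0.027
0.028 0.018 0.049 0.001 -0.000 -0.027
```

>>> play_rows(plan="0.045 0.02 0.01 0.001 -0.001 -0.04; 0.044 0.02 0.06 0 -0.001 -0.04; 0.043 0.02 0.07 0.001 -0.001 -0.04; 0.042 0.02 0.075 0 -0.001 -0.04; 0 0 0.07 0 0 0")

```text
clock: 2.22
tcp_pos: [0.4117, 0.0464, 0.0806]
orientation: [0.006, 0.691, 0.723, 0.004]
contact_force: [0.4, -0.7, -0.4]
gripper_width: 0.006
```

```bash
python3 -c "
from h import *
go([0.44,0.04,0.073],91.8,1);go([0.58,0.0435,0.073],91.8,8)
snap('wrist','w1.png');snap('scene','s2.png')"
```

```text
at [0.4117 0.0464 0.0806] t 2.225 F [ 0.4 -0.7 -0.4] w 0.6 tilt [ 0.0134 -0.0021 -0.9999] xang 92.57
-0.015 0.056 0.016 0.013 0.002 0.013
at [0.4117 0.0464 0.0806] t 2.225 F [ 0.4 -0.7 -0.4] w 0.6 tilt [ 0.0134 -0.0021 -0.9999] xang 92.57
-0.003 0.042 0.002 0.002 0.000 0.002
-0.003 0.042 0.002 0.002 0.000 0.002
-0.002 0.042 0.002 0.002 0.000 0.002
-0.002 0.042 0.002 0.002 0.000 0.002
-0.002 0.042 0.002 0.002 0.000 0.002
-0.002 0.042 0.002 0.002 0.000 0.002
-0.002 0.042 0.002 0.002 0.000 0.002
-0.002 0.042 0.002 0.002 0.000 0.002
```

View pics/w1.png

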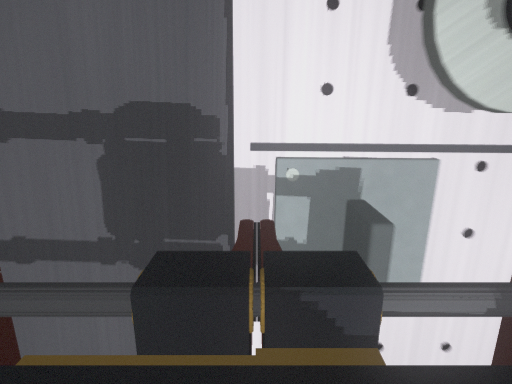

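View pics/s2.png

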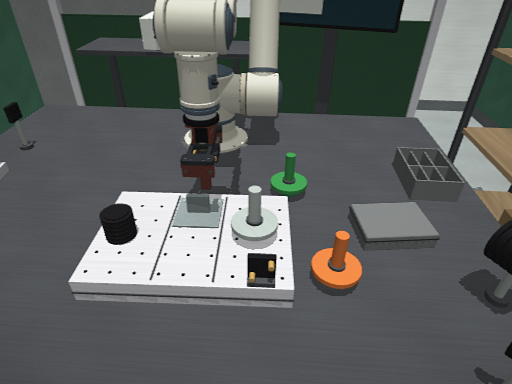

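Wrist view: the closed fingers at (257,250) are just on the robot side of the tab at (365,230). The way is clear, so I'm pushing.

>>> play_rows(plan="-0.013 0.04 0.012 0.012 0.002 0.01; 0 0.045 0 0 0 0; 0 0.045 0 0 0 0; 0 0.045 0 0 0 0; 0 0.045 0 0 0 0")

```text
clock: 2.95
tcp_pos: [0.5213, 0.0414, 0.0781]
orientation: [-0.002, 0.696, 0.718, -0.003]
contact_force: [-3.3, 0.8, -2.0]
gripper_width: 0.007
```

```bash
python3 -c "
from h import *
go([0.573,0.0435,0.073],91.8,4)"
```

```text
at [0.5213 0.0414 0.0781] t 2.95 F [-3.3  0.8 -2. ] w 0.6 tilt [-7.2e-03 -5.0e-04 -1.0e+00] xang 91.73
0.000 0.026 0.002 -0.002 0.000 -0.000
0.000 0.026 0.002 -0.002 0.000 -0.000
0.000 0.026 0.002 -0.002 0.000 -0.000
0.000 0.026 0.002 -0.002 0.000 -0.000
```

>>> play_rows(plan="0.001 0.03 0.003 -0.003 0 0; 0.001 0.03 0.003 -0.003 0 0; 0 0.025 0 0 0 0; 0 0.01 0 0 0 0; 0 0.005 0 0 0 0")

```text
clock: 3.58
tcp_pos: [0.5726, 0.0425, 0.0797]
orientation: [-0.002, 0.697, 0.717, -0.002]
contact_force: [-10.6, -0.2, 3.5]
gripper_width: 0.005
```

```bash
python3 -c "
from h import *
go([0.573,0.0435,0.073],91.8,1)
snap('wrist','w3.png');snap('scene','s3.png')"
```

```text
at [0.5726 0.0425 0.0797] t 3.575 F [-10.6  -0.2   3.5] w 0.4 tilt [-4.6e-03 -2.0e-04 -1.0e+00] xang 91.58
0.002 0.001 0.013 -0.004 0.000 -0.004
```

View pics/s3.png

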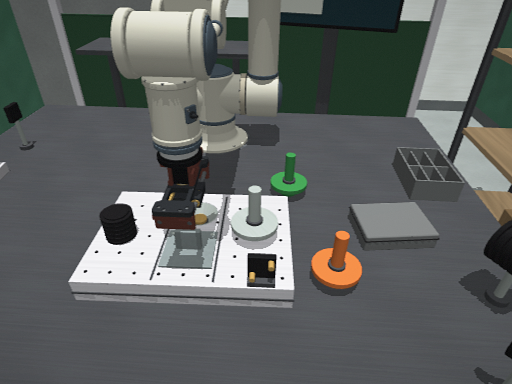

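Cover is at its stop (10 N reaction, tab shifted back). Next I back off, lift, and move above the post.

>>> play_rows(plan="0 -0.03 0 -0.004 0 0; 0 0 -0.09 0 0 0; 0 0 -0.11 0 0 0; 0 0 -0.08 0 0 0; 0 0 0 0 0 0", hand=87)

```text
clock: 4.3
tcp_pos: [0.5578, 0.0416, 0.2261]
orientation: [0.003, 0.698, 0.717, 0.003]
contact_force: [-0.2, 0.3, -0.4]
gripper_width: 0.53
```

```bash
python3 -c "
from h import *
go([0.535,0.168,0.21],91.8,4)
c=snap('top','t4.png')"
```

```text
at [0.5578 0.0416 0.2261] t 4.3 F [-0.2  0.3 -0.4] w 46.6 tilt [ 8.6e-03 -8.0e-04 -1.0e+00] xang 91.54
0.063 -0.010 0.008 0.002 0.000 -0.001
0.063 -0.010 0.008 0.002 0.000 -0.001
0.064 -0.010 0.008 0.002 0.000 -0.001
0.064 -0.010 0.008 0.002 0.000 -0.001
```

View pics/t4.png

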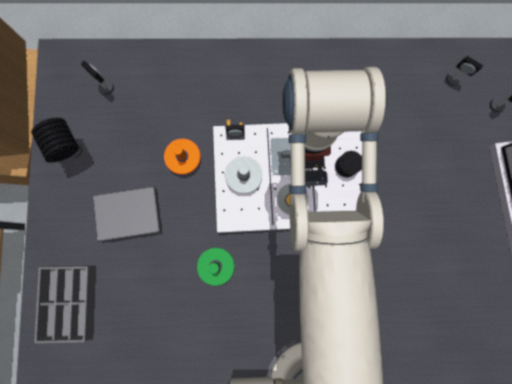

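The cover is back, and the seat with its brass pin shows at top (291,200). Moving over the post.

>>> play_rows(plan="0.063 -0.01 0.004 0.002 0 0; 0.063 -0.01 0.004 0.002 0 0; 0 0 0 0 0 0", hand=87)

```text
clock: 4.72
tcp_pos: [0.5447, 0.1049, 0.215]
orientation: [-0.0, 0.698, 0.716, -0.002]
contact_force: [0.3, 0.1, 0.3]
gripper_width: 0.921
```

```bash
python3 -c "
from h import *
go([0.535,0.168,0.20],91.8,2)
o,p,R=tool()
c=snap('wrist','w5.png')
T=np.eye(4);T[:3,:3]=R.as_matrix();T[:3,3]=p
T=T@np.array(c['hand_eye'])
np.save('T5.npy',T)
print(proj(c,[.535,.168,.165],T),proj(c,[.535,.168,.087],T),proj(c,[.472,.0398,.05],T))"
```

```text
at [0.5447 0.1049 0.215 ] t 4.725 F [0.3 0.1 0.3] w 81.1 tilt [-0.0029 -0.0018 -1.    ] xang 91.45
0.063 -0.008 0.015 -0.001 0.001 -0.003
0.063 -0.008 0.015 -0.001 0.001 -0.003
(np.float64(243.68454412105788), np.float64(119.015735379913)) (np.float64(247.51670670234563), np.float64(115.89400915702196)) (np.float64(189.57028654159342), np.float64(232.4972217609011))
```

View pics/w5.png

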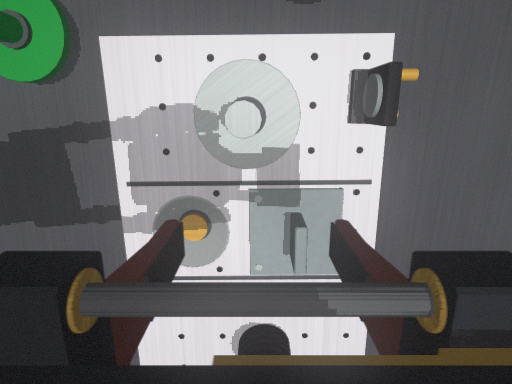

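Wrist view: the bar top is at (243,119), matching the prediction of (243.7,119). The seat mouth is centred near (191,231) against a predicted (189.6,232.5), so both positions hold to 1–2 mm.

```bash
python3 -c "
from h import *
c=read_camera('wrist');c['world_from_camera']=np.load('T5.npy')
I=c['pixels'];hsv=cv2.cvtColor(I,cv2.COLOR_RGB2HSV)
m=cv2.inRange(hsv,(10,120,80),(30,255,255));m[:200]=0;m[250:]=0;m[:,:150]=0;m[:,235:]=0
ys,xs=np.nonzero(m);print('pin px',xs.min(),xs.max(),ys.min(),ys.max());u,v=(xs.min()+xs.max())/2,(ys.min()+ys.max())/2
print(ray(c,u,v,.036),ray(c,191,231,.05),ray(c,247,115.5,.087),ray(c,243,119,.165))
"
```

```text
pin px 180 206 214 239
[0.47306063 0.04147589 0.036     ] [0.4736332  0.04162034 0.05      ] [0.53453401 0.16832916 0.087     ] [0.53455372 0.16799847 0.165     ]
```

>>> play_rows(plan="0.063 -0.008 0.015 0 0.001 -0.003; 0.063 -0.008 0.015 0 0.001 -0.003; 0 0 0 0 0 0")

```text
clock: 5.2
tcp_pos: [0.5363, 0.1636, 0.1981]
orientation: [-0.0, 0.698, 0.716, -0.002]
contact_force: [-0.2, -0.6, -0.2]
gripper_width: 0.989
```

```bash
python3 -c "
from h import *
go([0.535,0.168,0.111],91.8,4)
"
```

```text
at [0.5363 0.1636 0.1981] t 5.2 F [-0.2 -0.6 -0.2] w 87.0 tilt [-0.0036 -0.0025 -1.    ] xang 91.42
0.002 -0.000 0.044 -0.001 0.001 -0.002
0.002 -0.000 0.044 -0.001 0.001 -0.002
0.002 -0.000 0.044 -0.001 0.001 -0.002
0.002 -0.001 0.044 -0.001 0.001 -0.002
```

>>> play_rows(plan="0.003 -0.001 0.045 -0.001 0.001 -0.002; 0.003 -0.001 0.045 -0.001 0.001 -0.002; 0.002 0 0.045 -0.001 0.001 -0.002; 0.002 0 0.04 0 0 -0.002; 0 0 0 0 0 0")

```text
clock: 5.82
tcp_pos: [0.5375, 0.1611, 0.1084]
orientation: [0.002, 0.697, 0.717, -0.0]
contact_force: [-0.2, -0.3, -0.4]
gripper_width: 0.988
```

```bash
python3 -c "
from h import *
go([0.535,0.168,0.111],91.8,1)
"
```

```text
at [0.5375 0.1611 0.1084] t 5.825 F [-0.2 -0.3 -0.4] w 87.0 tilt [ 0.0021 -0.0026 -1.    ] xang 91.55
0.014 -0.005 -0.005 0.002 0.003 -0.004
```

>>> play_rows(plan="0.014 -0.005 -0.004 0.002 0.003 -0.004; 0 0 0 0 0 0; 0 0 0 0 0 0")

```text
clock: 6.2
tcp_pos: [0.536, 0.1682, 0.1134]
orientation: [0.001, 0.696, 0.718, 0.002]
contact_force: [0.4, -0.5, -0.1]
gripper_width: 0.988
```

```bash
python3 -c "
from h import *
go([0.535,0.168,0.111],91.8,1)
"
```

```text
at [0.536  0.1682 0.1134] t 6.2 F [ 0.4 -0.5 -0.1] w 86.9 tilt [ 0.0038  0.0016 -1.    ] xang 91.78
-0.000 -0.002 0.005 0.004 -0.001 -0.000
```

>>> play_rows(plan="0 -0.002 0.004 0.004 -0.001 0; 0 0 0 0 0 0; 0 0 0 0 0 0; 0 0 0 0 0 0; 0 0 0 0 0 0", hand=0, newtons=45)

```text
clock: 6.82
tcp_pos: [0.5353, 0.1684, 0.1121]
orientation: [0.0, 0.696, 0.718, 0.0]
contact_force: [0.0, -0.5, 0.8]
gripper_width: 0.462
```

>>> play_rows(plan="0 0 0 0 0 0; 0 0 0 0 0 0")

```text
clock: 7.08
tcp_pos: [0.5351, 0.1684, 0.112]
orientation: [-0.0, 0.696, 0.718, 0.0]
contact_force: [-0.6, 0.7, -0.7]
gripper_width: 0.278
```

```bash
python3 -c "
from h import *
go([0.535,0.168,0.16],91.8,2)
"
```

```text
at [0.5351 0.1684 0.112 ] t 7.075 F [-0.6  0.7 -0.7] w 24.4 tilt [ 3.e-04  4.e-04 -1.e+00] xang 91.8
-0.000 -0.000 -0.048 0.000 -0.000 -0.000
-0.000 -0.000 -0.048 0.000 -0.000 -0.000
```

>>> play_rows(plan="0 0 -0.03 0 0 0; 0 0 -0.04 0 0 0; 0 0 -0.01 0 0 0; 0 0 0 0 0 0")

```text
clock: 7.58
tcp_pos: [0.5343, 0.1681, 0.1528]
orientation: [-0.001, 0.696, 0.718, -0.001]
contact_force: [0.3, 0.4, -6.2]
gripper_width: 0.281
```

```bash
python3 -c "
from h import *
go([0.473,0.041,0.15],91.8,5)
snap('scene','s6.png')
"
```

```text
at [0.5343 0.1681 0.1528] t 7.575 F [ 0.3  0.4 -6.2] w 24.7 tilt [-3.3e-03 -5.0e-04 -1.0e+00] xang 91.79
-0.050 -0.026 0.001 -0.001 0.000 -0.000
-0.050 -0.026 0.001 -0.001 0.000 -0.000
-0.050 -0.026 0.001 -0.001 0.000 -0.000
-0.050 -0.026 0.001 -0.001 0.000 -0.000
-0.050 -0.026 0.001 -0.001 0.000 -0.000
```

View pics/s6.png

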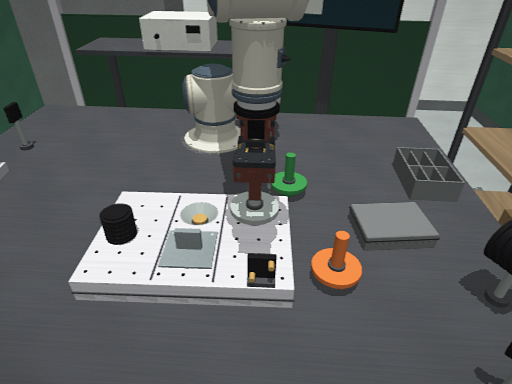

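The post is lifted upright (6.2 N), and the seat mouth shows at scene (199,214). Carrying it over.

>>> play_rows(plan="-0.05 -0.026 0 -0.001 0 0; -0.05 -0.026 0 -0.001 0 0; -0.05 -0.026 0 -0.001 0 0; -0.05 -0.026 0 0 0 0; -0.04 -0.02 0 0 0 0")

```text
clock: 8.25
tcp_pos: [0.4733, 0.044, 0.1492]
orientation: [-0.002, 0.695, 0.719, -0.002]
contact_force: [0.6, 0.3, -5.2]
gripper_width: 0.282
```

```bash
python3 -c "
from h import *
c=read_camera('scene');print(ray(c,199,214,.05))
I=cv2.imread('pics/s6.png');hsv=cv2.cvtColor(I,cv2.COLOR_BGR2HSV)
m=cv2.inRange(hsv,(10,100,80),(30,255,255));m[:200]=0;m[235:]=0;m[:,:180]=0;m[:,220:]=0
ys,xs=np.nonzero(m);print(xs.min(),xs.max(),ys.min(),ys.max());print(ray(c,(xs.min()+xs.max())/2,(ys.min()+ys.max())/2,.036))
go([0.473,0.041,0.15],91.8,1)
"
```

```text
[0.47874479 0.04157947 0.05      ]
193 206 214 223
[0.4774445  0.04136921 0.036     ]
at [0.4725 0.0418 0.1492] t 8.3 F [ 0.8 -2.9 -6.7] w 24.6 tilt [-0.0063 -0.0033 -1.    ] xang 91.89
-0.002 0.001 -0.002 -0.006 0.003 0.001
```

>>> play_rows(plan="-0.001 0.001 0.025 -0.006 0.003 0; 0 0 0.025 0 0 0; 0 0 0.025 0 0 0; 0 0 0 0 0 0")

```text
clock: 8.8
tcp_pos: [0.4721, 0.0422, 0.1067]
orientation: [-0.002, 0.695, 0.719, -0.001]
contact_force: [-0.1, 0.3, -5.5]
gripper_width: 0.28
```

```bash
python3 -c "
from h import *
go([0.473,0.041,0.098],91.8,1)
snap('scene','s7.png')
"
```

```text
at [0.4721 0.0422 0.1067] t 8.8 F [-0.1  0.3 -5.5] w 24.7 tilt [-0.0032  0.0011 -1.    ] xang 91.91
-0.002 0.002 0.017 -0.003 -0.001 0.002
```

View pics/s7.png

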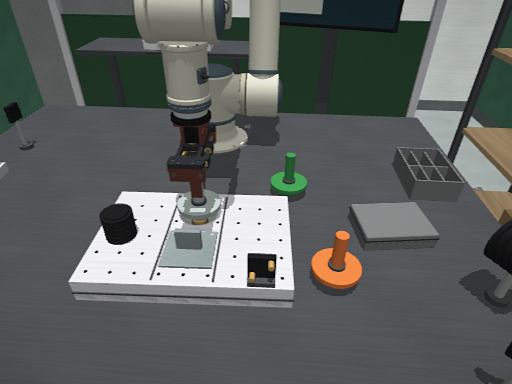

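The cone is centred over the seat, with the foot about 8 mm above the pin. Lowering it gently.

>>> play_rows(plan="-0.002 0.002 0.008 -0.003 -0.001 0; 0 0 0.006 0 0 0; 0 0 0.004 0 0 0; 0 0 0 0 0 0")

```text
clock: 9.35
tcp_pos: [0.4744, 0.0416, 0.0991]
orientation: [0.001, 0.695, 0.719, 0.001]
contact_force: [-0.1, 0.4, -5.6]
gripper_width: 0.276
```

```bash
python3 -c "
from h import *
go([0.473,0.041,0.09],91.8,1)
"
```

```text
at [0.4744 0.0416 0.0991] t 9.35 F [-0.1  0.4 -5.6] w 24.3 tilt [ 3.5e-03  2.0e-04 -1.0e+00] xang 91.95
-0.001 -0.003 0.018 0.003 -0.000 0.002
```

>>> play_rows(plan="-0.001 -0.002 0.006 0.003 0 0; 0 0 0.008 0 0 0; 0 0 0.008 0 0 0", newtons=60)

```text
clock: 9.72
tcp_pos: [0.4744, 0.0413, 0.0956]
orientation: [0.002, 0.695, 0.719, 0.002]
contact_force: [-7.4, 0.4, 9.6]
gripper_width: 0.276
```

```bash
python3 -c "
from h import *
go([0.473,0.041,0.09],91.8,1)
"
```

```text
at [0.4744 0.0413 0.0956] t 9.725 F [-7.4  0.4  9.6] w 24.3 tilt [ 5.8e-03  8.0e-04 -1.0e+00] xang 91.96
-0.001 -0.003 0.011 0.006 -0.001 0.003
```

>>> play_rows(plan="0 -0.005 0.006 0.005 -0.001 0; 0 -0.002 0.01 0 0 0; 0 0 0.01 0 0 0; 0 0 0.01 0 0 0")

```text
clock: 10.22
tcp_pos: [0.4739, 0.0412, 0.0915]
orientation: [0.005, 0.695, 0.719, 0.005]
contact_force: [-14.1, -0.5, 28.6]
gripper_width: 0.274
```

```bash
python3 -c "
from h import *
go([0.473,0.041,0.09],91.8,1)
"
```

```text
at [0.4739 0.0412 0.0915] t 10.225 F [-14.1  -0.5  28.6] w 24.1 tilt [ 1.410e-02 -3.000e-04 -9.999e-01] xang 91.96
-0.000 -0.002 0.003 0.013 0.001 0.003
```

>>> play_rows(plan="0 -0.008 0.006 0.013 0.001 0; 0 -0.003 0.01 0.005 0 0; 0 0 0.01 0.003 0 0; 0 0 0.01 0 0 0")

```text
clock: 10.72
tcp_pos: [0.4731, 0.0405, 0.0903]
orientation: [0.004, 0.695, 0.719, 0.003]
contact_force: [-12.5, -1.9, 26.4]
gripper_width: 0.276
```

```bash
python3 -c "
from h import *
go([0.473,0.041,0.09],91.8,1)
snap('scene','s8.png')
"
```

```text
at [0.4731 0.0405 0.0903] t 10.725 F [-12.5  -1.9  26.4] w 24.3 tilt [ 1.020e-02 -7.000e-04 -9.999e-01] xang 91.94
0.001 -0.000 0.001 0.010 0.001 0.002
```

View pics/s8.png

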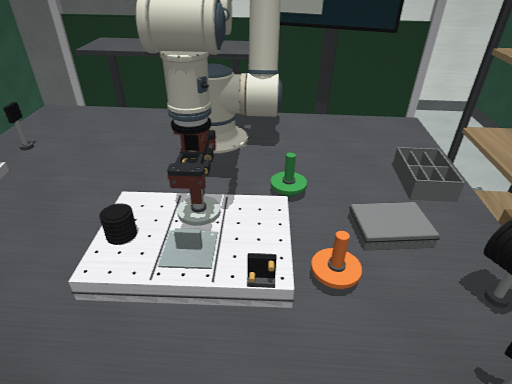

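>>> play_rows(plan="0 -0.004 0.01 0.015 0 0; 0 -0.004 0.012 0.01 0 0; 0 0 0.016 0.005 0 0; 0 0 0.016 0 0 0")

```text
clock: 11.28
tcp_pos: [0.4734, 0.0404, 0.0902]
orientation: [0.001, 0.695, 0.719, -0.0]
contact_force: [-21.7, -1.3, 37.6]
gripper_width: 0.279
```

```bash
python3 -c "
from h import *
go([0.473,0.041,0.09],91.8,1)
"
```

```text
at [0.4734 0.0404 0.0902] t 11.275 F [-21.7  -1.3  37.6] w 24.5 tilt [ 6.0e-04 -1.2e-03 -1.0e+00] xang 91.97
0.001 -0.001 0.000 0.000 0.001 0.003
```

The height no longer changes at 38 N (0.0902, expected 0.090), so the cone looks home. Easing the force and opening the jaws a little.

>>> play_rows(plan="0 0 0 0 0 0; 0 0 0 0 0 0")

```text
clock: 11.52
tcp_pos: [0.473, 0.0403, 0.0911]
orientation: [0.001, 0.695, 0.719, -0.0]
contact_force: [0.2, 0.8, -5.1]
gripper_width: 0.282
```

>>> play_rows(plan="0 0 0 0 0 0; 0 0 0 0 0 0; 0 0 0 0 0 0; 0 0 0 0 0 0", hand=60)

```text
clock: 12.02
tcp_pos: [0.4733, 0.0402, 0.0903]
orientation: [0.001, 0.695, 0.719, -0.0]
contact_force: [-0.1, 0.5, 0.3]
gripper_width: 0.671
```

```bash
python3 -c "
from h import *
go([0.473,0.041,0.105],91.8,1)
c=snap('scene','s9.png');I=c['pixels'][...,::-1]
cv2.imwrite('pics/z9.png',cv2.resize(I[140:280,130:270],None,fx=4,fy=4,interpolation=cv2.INTER_CUBIC))
"
```

```text
at [0.4733 0.0402 0.0903] t 12.025 F [-0.1  0.5  0.3] w 59.1 tilt [ 3.0e-04 -1.5e-03 -1.0e+00] xang 91.96
0.002 -0.001 -0.029 0.000 0.001 0.003
```

View pics/z9.png

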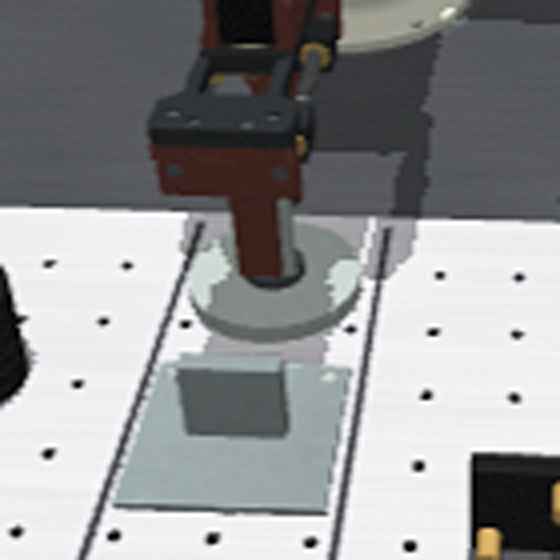

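Post is released and upright, and the flange looks nearly flush. To confirm the height I'll lift, close the fingers, and press on the bar's top, which should be at z = 0.143.

>>> play_rows(plan="0 0 -0.04 0 0 0; 0 0 -0.06 0 0.001 0; 0 0 -0.06 0 0 0; 0 0 0 0 0 0")

```text
clock: 12.58
tcp_pos: [0.4737, 0.0403, 0.1769]
orientation: [0.001, 0.695, 0.719, 0.001]
contact_force: [0.0, 0.6, -0.0]
gripper_width: 0.681
```

>>> play_rows(plan="0 0 0 0 0 0; 0 0 0 0 0 0; 0 0 0 0 0 0; 0 0 0 0 0 0; 0 0 0 0 0 0", hand=0)

```text
clock: 13.2
tcp_pos: [0.4724, 0.0403, 0.1732]
orientation: [-0.001, 0.695, 0.719, -0.001]
contact_force: [-0.9, 0.1, 0.4]
gripper_width: 0.155
```

```bash
python3 -c "
from h import *
go([0.473,0.0405,0.148],91.8,3)
snap('wrist','w10.png')
"
```

```text
at [0.4724 0.0403 0.1732] t 13.2 F [-0.9  0.1  0.4] w 13.6 tilt [-2.e-03 -5.e-04 -1.e+00] xang 91.96
0.000 0.000 0.017 -0.001 0.000 0.001
0.000 0.000 0.017 -0.001 0.000 0.001
0.000 0.000 0.017 -0.001 0.000 0.001
```

View pics/w10.png

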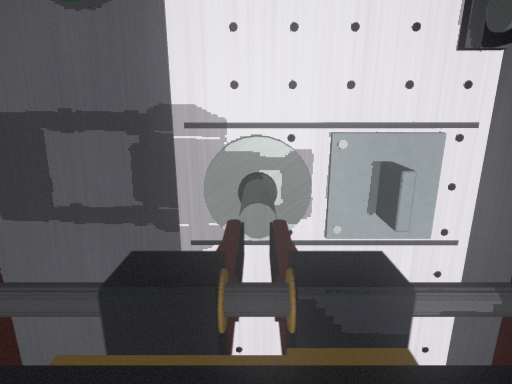

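The post stands upright with its bar top at (258,220), right below the fingers. Pressing from above.

>>> play_rows(plan="0 0 0.017 -0.001 0 0; 0 0 0.017 -0.001 0 0; 0 0 0.012 0 0 0; 0 0 0.006 0 0 0; 0 0 0.006 0 0 0", hand=0)

```text
clock: 13.88
tcp_pos: [0.4725, 0.0403, 0.1435]
orientation: [0.001, 0.695, 0.719, 0.0]
contact_force: [-5.1, 0.3, 18.0]
gripper_width: 0.005
```

```bash
python3 -c "
from h import *
go([0.473,0.0405,0.143],91.8,1)
"
```

```text
at [0.4725 0.0403 0.1435] t 13.875 F [-5.1  0.3 18. ] w 0.4 tilt [ 1.5e-03 -4.0e-04 -1.0e+00] xang 91.97
0.000 0.001 0.001 0.001 0.000 0.003
```

Top at 0.1435 under 18 N matches the 0.143 home height. One firmer press, then up and around to the robot side for the rock test.

>>> play_rows(plan="0 0 0.01 0 0 0; 0 0 0.01 0 0 0; 0 0 0 0 0 0; 0 0 -0.02 0 0 0; 0 0 -0.02 0 0 0")

```text
clock: 14.5
tcp_pos: [0.4734, 0.0404, 0.1657]
orientation: [0.005, 0.695, 0.719, 0.004]
contact_force: [-0.1, -0.4, -0.0]
gripper_width: -0.0
```

```bash
python3 -c "
from h import *
go([0.426,0.0395,0.163],91.8,3)
"
```

```text
at [0.4734 0.0404 0.1657] t 14.5 F [-0.1 -0.4 -0. ] w -0.0 tilt [ 1.250e-02 -4.000e-04 -9.999e-01] xang 91.98
0.001 -0.032 0.001 0.004 0.000 0.001
0.000 -0.032 0.002 0.004 0.000 0.001
0.000 -0.032 0.002 0.004 0.000 0.001
```

>>> play_rows(plan="0 -0.034 0 0.006 0 0; 0 -0.034 0 0.004 0 0; 0 -0.03 0.01 0 0 0; 0 0 0.03 0 0 0; 0 0 0.035 0 0 0")

```text
clock: 15.12
tcp_pos: [0.4254, 0.0386, 0.1294]
orientation: [0.002, 0.695, 0.719, 0.002]
contact_force: [-0.6, 1.0, -0.4]
gripper_width: 0.005
```

```bash
python3 -c "
from h import *
go([0.444,0.0395,0.123],91.8,3)
"
```

```text
at [0.4254 0.0386 0.1294] t 15.125 F [-0.6  1.  -0.4] w 0.5 tilt [ 6.e-03 -7.e-04 -1.e+00] xang 91.97
0.000 0.012 0.004 0.002 0.000 0.001
0.000 0.012 0.004 0.002 0.000 0.001
0.000 0.012 0.004 0.002 0.000 0.001
```

>>> play_rows(plan="0.002 0.012 0.006 0.003 0 0; 0.001 0.012 0.004 0.003 0 0; 0 0.012 0.002 0.002 0 0; 0 0.008 0 0 0 0")

```text
clock: 15.62
tcp_pos: [0.4488, 0.041, 0.1204]
orientation: [-0.002, 0.695, 0.719, -0.003]
contact_force: [-0.1, -0.2, 0.4]
gripper_width: 0.009
```

```bash
python3 -c "
from h import *
go([0.46,0.040,0.123],91.8,3)
"
```

```text
at [0.4488 0.041  0.1204] t 15.625 F [-0.1 -0.2  0.4] w 0.8 tilt [-0.0071 -0.001  -1.    ] xang 91.97
-0.001 0.007 -0.002 -0.002 0.000 0.001
-0.001 0.007 -0.002 -0.002 0.000 0.001
-0.001 0.007 -0.002 -0.002 0.000 0.001
```

>>> play_rows(plan="-0.001 0.01 0 -0.003 0 0; 0 0.009 0 -0.003 0 0; 0 0.006 0 0 0 0")

```text
clock: 16.0
tcp_pos: [0.461, 0.0409, 0.122]
orientation: [-0.001, 0.695, 0.719, -0.001]
contact_force: [-5.5, -0.3, 5.6]
gripper_width: 0.007
```

```bash
python3 -c "
from h import *
go([0.46,0.040,0.123],91.8,1)
c=snap('scene','s11.png');I=c['pixels'][...,::-1]
cv2.imwrite('pics/z11.png',cv2.resize(I[140:280,130:270],None,fx=4,fy=4,interpolation=cv2.INTER_CUBIC))
"
```

```text
at [0.461  0.0409 0.122 ] t 16.0 F [-5.5 -0.3  5.6] w 0.6 tilt [-3.2e-03 -9.0e-04 -1.0e+00] xang 91.97
-0.002 -0.002 -0.002 -0.003 0.001 0.003
```

View pics/z11.png

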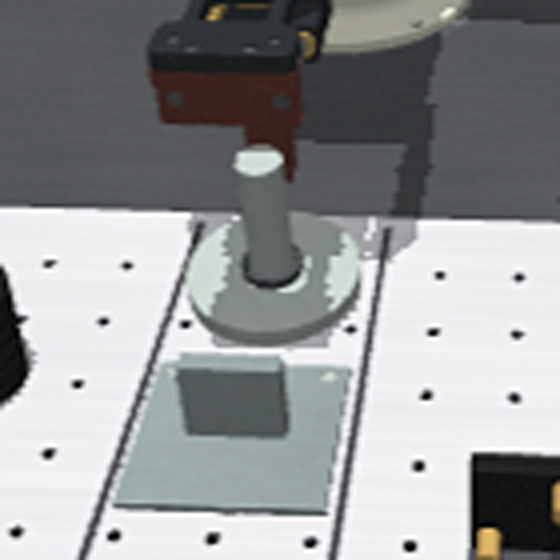

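```bash
python3 -c "
from h import *
c=read_camera('scene')
for z in (.143,.137): print(ray(c,130+259/4-.4,140+158/4-.4,z))
print(proj(c,[.473,.0405,.143]),proj(c,[.473,.0405,.065]))
go([0.461,0.0409,.122],91.8)
"
```

```text
[0.47948122 0.03920123 0.143     ]
[0.47043523 0.0367828  0.137     ]
(np.float64(195.60933400387853), np.float64(177.44390319358777)) (np.float64(198.50907761816697), np.float64(207.05585149836915))
at [0.4612 0.0409 0.1219] t 16.1 F [-4.8 -0.8  4.1] w 0.2 tilt [-2.7e-03 -9.0e-04 -1.0e+00] xang 91.97
-0.000 -0.000 -0.000 -0.003 0.001 0.003
```

>>> play_rows(plan="0 0.01 0 -0.003 0 0; 0 0.01 0 0 0 0; 0 0 0 0 0 0")

```text
clock: 16.48
tcp_pos: [0.4709, 0.0413, 0.1238]
orientation: [0.001, 0.695, 0.719, 0.0]
contact_force: [-3.2, -0.0, -0.2]
gripper_width: 0.001
```

```bash
python3 -c "
from h import *
go([0.46,0.040,0.123],91.8,1)
c=snap('scene','s12.png');I=c['pixels'][...,::-1]
cv2.imwrite('pics/z12.png',cv2.resize(I[140:280,130:270],None,fx=4,fy=4,interpolation=cv2.INTER_CUBIC))
"
```

```text
at [0.4709 0.0413 0.1238] t 16.475 F [-3.2 -0.  -0.2] w 0.1 tilt [ 9.e-04 -8.e-04 -1.e+00] xang 91.96
-0.002 -0.022 0.002 0.001 0.001 0.003
```

View pics/z12.png

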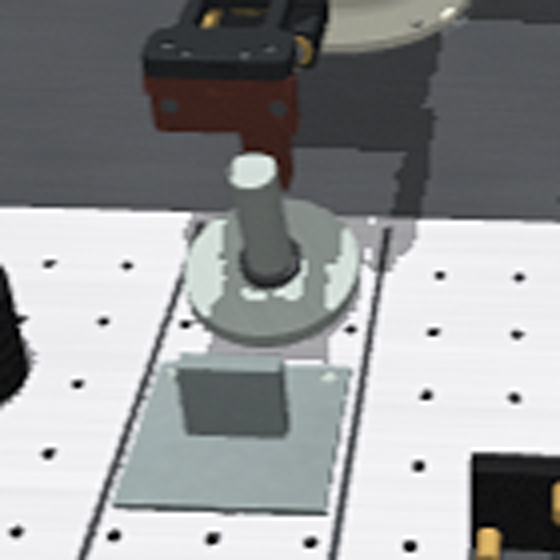

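```bash
python3 -c "
from h import *
c=read_camera('scene')
s=np.array([.473,.0405,.05]);
for th in range(0,13):
  t=np.radians(th);P=s+np.array([.048-.048*np.cos(t)+.090*np.sin(t),0,.003+.09*np.cos(t)+.048*np.sin(t)]);print(th,np.round(proj(c,P),1),P.round(4))
"
```

```text
0 [195.6 177.4] [0.473  0.0405 0.143 ]
1 [195.4 177.5] [0.4746 0.0405 0.1438]
2 [195.2 177.6] [0.4762 0.0405 0.1446]
3 [195.  177.7] [0.4778 0.0405 0.1454]
4 [194.9 177.8] [0.4794 0.0405 0.1461]
5 [194.7 178. ] [0.481  0.0405 0.1468]
6 [194.5 178.1] [0.4827 0.0405 0.1475]
7 [194.3 178.3] [0.4843 0.0405 0.1482]
8 [194.1 178.5] [0.486  0.0405 0.1488]
9 [193.9 178.7] [0.4877 0.0405 0.1494]
10 [193.7 178.9] [0.4894 0.0405 0.15  ]
11 [193.5 179.1] [0.4911 0.0405 0.1505]
12 [193.3 179.4] [0.4928 0.0405 0.151 ]
```

```bash
python3 -c "
from h import *
c=read_camera('scene')
s=np.array([.473,.0405,.05]);
for th in range(0,17,2):
  t=np.radians(th)
  def P(a,b): return s+np.array([.048+a*np.cos(t)+b*np.sin(t),0,.003-a*np.sin(t)+b*np.cos(t)])
  q=[np.array(proj(c,P(-.048,b))) for b in (.09,.012)]; f=[np.array(proj(c,P(a,.012))) for a in (0,-.096)]
  print(th,q[0]-q[1], f[0]-f[1],q[0])
go([0.46,0.040,0.123],91.8,1)
"
```

```text
0 [ -2.89974361 -29.6119483 ] [-8.6230585 26.4464113] [195.609334   177.44390319]
2 [ -3.1778377  -28.96946396] [-8.5230557  27.62974865] [195.23242575 177.61123143]
4 [ -3.45555943 -28.28610615] [-8.41270152 28.78880224] [194.85092521 177.83974578]
6 [ -3.73256106 -27.5618852 ] [-8.29199726 29.92221412] [194.46526607 178.13003161]
8 [ -4.00848171 -26.7968771 ] [-8.16095269 31.02861682] [194.07590079 178.48259504]
10 [ -4.28294758 -25.99122791] [-8.01958651 32.10663427] [193.68330047 178.89785775]
12 [ -4.5555722  -25.14515817] [-7.86792681 33.15488304] [193.28795467 179.3761517 ]
14 [ -4.82595683 -24.25896721] [-7.7060116  34.17197356] [192.89037104 179.91771386]
16 [ -5.09369086 -23.33303741] [-7.53388926 35.15651163] [192.49107498 180.52268108]
at [0.4706 0.0412 0.1235] t 16.625 F [-3.7  0.2  1.7] w 0.2 tilt [ 2.e-04 -8.e-04 -1.e+00] xang 91.96
-0.002 -0.021 0.001 0.000 0.001 0.003
```

```bash
python3 -c "
from h import *
I=cv2.imread('pics/s12.png')
cv2.imwrite('pics/zz12.png',cv2.resize(I[170:230,165:235],None,fx=10,fy=10,interpolation=cv2.INTER_CUBIC))
"
```

```text
(no output)
```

View pics/zz12.png

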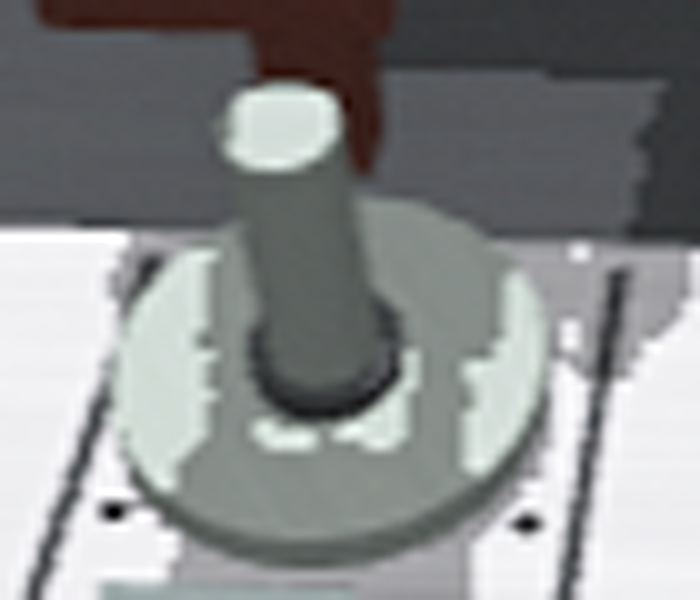

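The flange ellipse is about 34 px tall and the bar's image is about 24 px long, which means a tilt of roughly 12° under the finger's push. That is rocked enough, so I'm backing off gently.

>>> play_rows(plan="0 -0.007 0 0 0 0; 0 -0.009 0 0 0 0; 0 -0.009 0 0 0 0; 0 -0.009 0 0 0 0; 0 -0.009 0 0 0 0")

```text
clock: 17.25
tcp_pos: [0.4475, 0.0404, 0.1219]
orientation: [0.0, 0.695, 0.719, -0.0]
contact_force: [-0.5, 0.1, -0.4]
gripper_width: 0.007
```

>>> play_rows(plan="0 -0.009 0 0 0 0; 0 -0.009 0 0 0 0; 0 -0.02 0 0 0 0; 0 -0.04 -0.02 0 0 0; 0 -0.04 -0.08 0 0 0")

```text
clock: 17.88
tcp_pos: [0.3852, 0.0383, 0.1703]
orientation: [-0.001, 0.695, 0.719, -0.002]
contact_force: [-0.1, -0.3, 0.4]
gripper_width: 0.001
```

>>> play_rows(plan="0 -0.05 -0.08 0 0 0; 0 0 -0.05 0 0 0; 0 0 0 0 0 0")

```text
clock: 18.25
tcp_pos: [0.3583, 0.0375, 0.2407]
orientation: [0.001, 0.695, 0.719, 0.001]
contact_force: [-0.2, -0.1, 0.3]
gripper_width: 0.006
```

```bash
python3 -c "
from h import *
go([0.46,0.040,0.123],91.8,1)
o,p,R=tool();w=snap('wrist','w13.png')
T=np.eye(4);T[:3,:3]=R.as_matrix();T[:3,3]=p;T=T@np.array(w['hand_eye'])
for z in (.143,.065): print(proj(w,[.473,.0405,z],T))
c=snap('scene','s13.png');I=c['pixels'][...,::-1]
cv2.imwrite('pics/z13.png',cv2.resize(I[170:230,165:235],None,fx=10,fy=10,interpolation=cv2.INTER_CUBIC))
"
```

```text
at [0.3583 0.0375 0.2407] t 18.25 F [-0.2 -0.1  0.3] w 0.5 tilt [ 3.2e-03 -8.0e-04 -1.0e+00] xang 91.96
-0.002 0.203 0.236 0.003 0.001 0.003
(np.float64(390.5900965741081), np.float64(194.55807551454168))
(np.float64(361.1195563310568), np.float64(175.5294423752159))
```

View pics/z13.png

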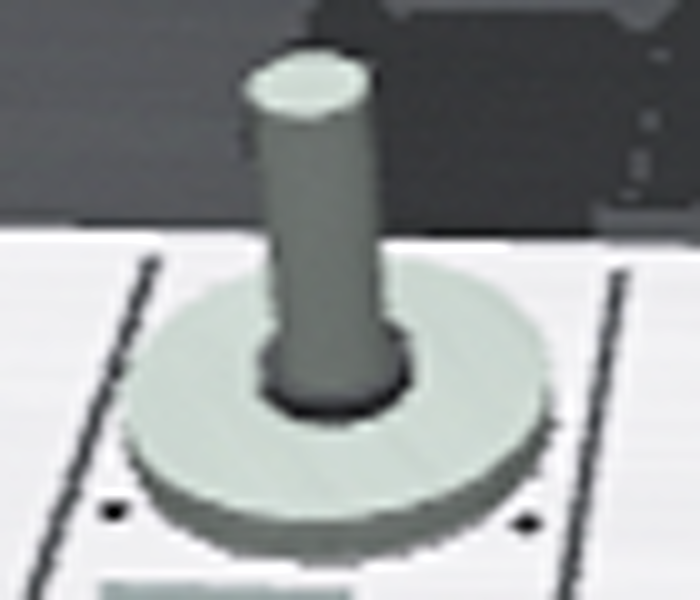

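View pics/w13.png

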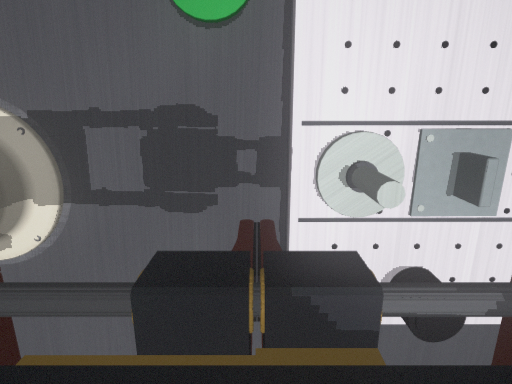

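View pics/s13.png

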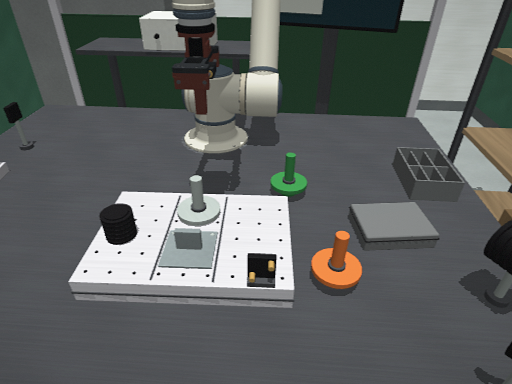

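Wrist view: the bar top is at (390,194) against a predicted (390.6,194.6), and the flange centre at (361,175) against (361.1,175.5). In the scene view the flange ellipse is 26.4 px tall, exactly the value for upright. The cover is still back, the other objects are in place, and the arm is clear. Handing in.

```bash
python3 -c "
from h import *
print(job.sign_off())"
```

```text
the job is handed in; nothing more can be done
None
```

I handed the job in at about 18 s of the 61 s allowed. The interface reports no verdict, so what follows is from my own checks.

- **Cover:** I pushed it back until it met its stop with about 10 N, and it was still back in the last pictures. I didn't measure its final position.
- **Post:** I lifted it by the bar, set it onto the pin and pressed it to about 38 N until it stopped moving down. Pressing on its top afterwards at 18 N read z = 0.1435 m, against 0.143 m for fully home.
- **Rock test:** I pushed it over towards the far side by about 12°, a little more than the ten asked for, with 3–4 N. It settled back as I withdrew the fingers slowly.
- **Last pictures:** The post stands upright, within about 1 mm of where I expected it. The finned cylinder, mirror mount and case look unmoved, and the arm is clear of everything.

**Disagreements:**
- The scene camera put the seat about 5 mm further away in x than the other two cameras did. I trusted those two.
- There was a sideways force of up to 22 N while pressing, so my alignment in x was slightly off. It vanished on release.
- The post may have lifted about 1 mm in the jaws as I eased off. The press on its top afterwards read home height.

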